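# Fill the jar rack and unscrew the staining jar

### The arm

A 6-joint arm with a two-finger parallel gripper is mounted at the origin on a cart in front of the work surface, level with it; the furniture and walls round the work are solid. World frame = base frame: x ahead of the robot, y to its left, z up, the work surface at z = 0. Lengths are in m, angles in rad, forces in N, time in s.
With the tool pointing down it reaches from about 0.35 to 0.775 m from the base axis. Payload 7.3 kg.
Tool frame: the origin (TCP) lies at the very end of the fingers, on their centre line; the grasp point (between the pads) lies 19 mm behind it; z points along the fingers, x is the direction in which the jaws open and shut, and the axes are right-handed (so a half turn about z gives the same grasp; the last joint's range is limited). The gripper opens to 92 mm and grips with 3 to 60 N. Pads are 19 mm wide; open, the fingers measure 130 mm over their backs; the gripper's body (75 mm by 190 mm) begins 47 mm behind the grasp point.
Start: joints at [-1.404, 0.342, 1.524, -0, 1.275, -0.146], TCP at [0.162, -0.5, 0.227] pointing down, gripper open.
Joint ranges: [-2.53, 2.53], [-0.77, 2.02], [0.04, 2.7], [-1, 4.14], [0.28, 2.66], [-3.11, 3.11]. Speed limits (rad/s): [2.57, 2.57, 3.14, 3.14, 3.14, 3.14].

### API

Orientations are given as [roll, pitch, yaw] about the fixed x, y, z axes, in that order (R = Rz(yaw) Ry(pitch) Rx(roll)).
In Python, from cell import robot, read_camera, nets gives the robot as it stands. The module is installed in compiled form; this text tells all that it offers.
- The arm moves only by the tool carry_out, never from a script. Its arguments are lists of equal length, an entry for each row: "translation": the shift along the tool's x, y, z in m, a list of three; "turn": the turn, a rotation vector about the tool's x, y, z in rad, a list of three; "gripper": the gripper's target within -1 to 1 (shut at 1, half-way at 0, fully open at -1). A call has 1 to 10 rows; each row shifts and turns the commanded pose from where the row before left it, along the tool's axes as they then stand; what a row does not reach is not made up. A row lasts 1/10 s, in which the tool goes at most 50 mm and 8.59 degrees, less where a joint would pass 70% of its speed; a pose out of reach is approached as far as the arm can. A call with a gripper value outside its range is refused whole. The fingers move at their own pace and stop on an object; "squeeze" is the grip in N (left out, the last holds). Time passes only in rows, so rows that do not move let the fingers close. It gives the time, the measured TCP pose, the force and the opening at its end, in the units of the state.
- robot.observe(): the state, without advancing time (a new reading comes with each control period).
- read_camera(name): name is "scene" or "side" or "wrist"; returns a dict with "img" (480x640x3 uint8, red, green, blue), "fx", "fy", "cx", "cy" (pixels), "world_from_camera" (4x4, takes a point from camera to world coordinates). Camera axes: x right, y down, z forward; pixel columns grow to the right and rows downward; lengths in m; the calibration is good to about 2 mm. A picture is of the moment at which its call begins. There is no depth.
- robot.hand_in(): hands the job in, once; it reports no verdict.
Trained networks look in a picture, given as the dict that the camera call returned (one of the last four; its "shot" number tells which), for a name from the list of things; names that differ only in an ending like _2 or _b are one class to them, and where a whole thing is asked for, a point or a joint stands for the part that bears it (a point fixed in the world has none). Each returns a list of dicts, best first, with "score" (0 to 1); they miss things now and then, are a little off and sometimes report something else, mostly with a low value. They report only what shows in the picture. A call takes as long as a camera call.
- nets.regions_of(picture, name): "region" (480x640 bool, what is visible of it) and "pixel" ([column, row] in pixels, amid what is visible of it).
- nets.tip_of(picture, name): "pixel" ([column, row] in pixels: a listed point, or the origin of a listed thing).
The state is a dict: "time": time; "qpos": joint angles; "qvel": joint speeds; "joint_efforts": joint torques, N m; "tool_pos": TCP position; "tool_rot": TCP orientation; "contact_force": force on the tool from outside, world axes, zero at the start; "torque": the same for the moment, N m; "opening": finger opening in m.
Only numpy, scipy, OpenCV 4.12 (cv2) and the standard library are available. Lean on these libraries where they do the work, as an engineer would, in place of code of your own. Each camera call takes 0.05 s, during which the arm holds its last target. There are 200 camera calls.

### The job

Complete the row in the wooden rack: first set the two square jars that stand on the worktop upright, lids on, fully down in its two empty pockets, one jar in each. Then, with the rack bracing the jar that has the tall ribbed screw lid, unscrew that lid (counter-clockwise seen from above) until its thread lets go, keeping the jar down in its pocket, and raise it straight up just clear of the jar. Finish while still holding the lid level in the gripper, free of the jar, its lower edge one or two centimetres above the jar's mouth, with all three jars standing in the rack and the petri dish, the onion and the roll of tape left alone.

Things in the scene. Friction and masses are not known exactly. Their poses are not given: they have to be found in the camera images.
- rack: wooden block, 90 x 276 x 26 mm, fixed to the worktop, with one row of three square pockets 90 mm apart along its y axis. Pockets are 55.5 mm square, sides parallel to the block, 21 mm deep, the top 6 mm flared out by 4 mm on every side to lead a jar in (floor 5 mm above the worktop). Origin: centre of its underside; x across the row, y along the row, z up
- pocket0 (a point): the centre of the floor of the +y end one of the rack's three square pockets, 5 mm above the worktop; its axes are the rack's. It already holds the racked jar
- pocket1 (a point): the centre of the floor of the middle one of the rack's three square pockets, 5 mm above the worktop; its axes are the rack's. Empty
- pocket2 (a point): the centre of the floor of the -y end one of the rack's three square pockets, 5 mm above the worktop; its axes are the rack's. Empty
- screw_jar: clear square jar, body 52 x 52 x 46 mm, then a round neck to the mouth at 68 mm, closed by the screw lid; glass slides stand inside. 73 mm tall with lid, about 0.4 kg with lid. Origin: centre of its underside; z up, x and y square to its sides. It can be lifted and carried by its closed lid. Loose on the worktop it turns along with the lid; in a pocket the walls stop it from turning
- mouth (a point): centre of the screw jar's mouth, the rim on which the lid's top rests, 68 mm above the jar's underside; moves with the jar
- screw_lid: black round lid with fine ribs round its side, 57 mm outer diameter, 24 mm tall, on the screw jar. Origin: centre of its open lower edge, z up; closed, the origin lies 49 mm above the jar's underside, and the inside of its top rests on the rim. Two inner lugs hold it under the jar's thread, with 1 mm of play up and down. It does not rise as it is turned
- thread (a joint): how far the screw lid has been turned on the jar, rad: 0 is screwed shut, it grows counter-clockwise seen from above; stiff (0.3 N m all the way). From 2.1 rad the thread has let go and the lid lifts straight off; at 2.4 rad there is a firm stop, and the lid still lifts off there. Up to 0.05 rad of slack between lid and thread. Once the lid is off it keeps its last value
- plain_jar: clear square jar, body 52 x 52 x 44 mm, with a low smooth black push-on lid that does not come off, 50 mm in diameter from 44 to 56 mm height; about 0.25 kg, loose on the worktop. Origin: centre of its underside; z up, x and y square to its sides
- racked_jar: a jar just like the plain jar, already standing in the +y end pocket; leave it there. Origin: centre of its underside
- petri_dish: bystander: closed petri dish, 61 mm across, 15 mm tall; origin centre of underside
- onion: bystander: onion, 60 mm across, 71 mm tall; origin centre of underside
- tape_roll: bystander: roll of tape lying flat, 104 mm across, 25 mm tall; origin centre of underside

How it is judged:
By the outcome, as a careful person would: the job done as asked, in the order asked, and still so for the second after the job is handed in, while the arm keeps its last pose, push and grip.
It also fails if it takes over 72 s, if anything falls off the work surface, if the arm or the gripper's body presses on something with over 40 N, if the wrist force passes 120 N, or if a joint passes its speed limit or range.

## Working session

There is one attempt and no reset: what is moved stays moved. The work goes in short steps, Python scripts to look and compute and a tool call to move; the robot and the scene stay as the last step left them, time stands still between calls to the robot, and variables do not carry over. Pictures are saved under pics/ and viewed, about 8 in all and at most 12, crops included, and the job is handed in when it is done.

Besides the shell and the picture viewer there is one more tool, called after "Call:" as name(argument=value, ...) on one line, values as JSON. carry_out: Moves the arm, as the interface text tells. Its arguments: {"type":"object","properties":{"translation":{"type":"array","items":{"type":"array","items":{"type":"number"}}},"turn":{"type":"array","items":{"type":"array","items":{"type":"number"}}},"gripper":{"type":"array","items":{"type":"number"}},"squeeze":{"type":"number"}},"required":["translation","turn","gripper"]}

```bash
mkdir -p pics
cat > h.py <<'E'
import numpy as np, cv2
from cell import robot, read_camera, nets
def ray(p,px):
    T=np.array(p["world_from_camera"]); d=T[:3,:3]@np.array([(px[0]-p["cx"])/p["fx"],(px[1]-p["cy"])/p["fy"],1]); return T[:3,3],d
def onz(p,px,z):
    o,d=ray(p,px); return o+d*(z-o[2])/d[2]
def proj(p,X):
    T=np.array(p["world_from_camera"]); c=T[:3,:3].T@(np.array(X)-T[:3,3]); return np.array([p["fx"]*c[0]/c[2]+p["cx"],p["fy"]*c[1]/c[2]+p["cy"]])
def save(p,n): cv2.imwrite("pics/"+n,p["img"][:,:,::-1])
E
python3 - <<'E'
from h import *
np.set_printoptions(precision=4,suppress=True)
s=robot.observe(); print(s)
H=dict(rack=0,pocket0=.005,pocket1=.005,pocket2=.005,screw_jar=0,mouth=.068,screw_lid=.049,plain_jar=0,petri_dish=0,onion=0,tape_roll=0)
for c in ["scene","side"]:
    p=read_camera(c); save(p,c+"0.png"); print(c,np.array(p["world_from_camera"])[:3,3])
    for n,z in H.items():
        for r in nets.tip_of(p,n)[:2]: print(n,round(r["score"],2),np.round(r["pixel"]),onz(p,r["pixel"],z)[:2])
E
cd pics; python3 -c "
import cv2;a=cv2.imread('scene0.png');b=cv2.imread('side0.png');cv2.imwrite('a.png',a)"
```

```text
{'time': 0.0, 'qpos': array([-1.404 ,  0.3427,  1.525 , -0.0001,  1.2754, -0.146 ]), 'qvel': array([-0.0024, -0.0004,  0.0014, -0.0007,  0.0003,  0.0011]), 'joint_efforts': array([  0.0029, -43.1238, -24.4222,   0.072 ,   0.0559,  -0.0001]), 'tool_pos': array([ 0.1615, -0.4991,  0.226 ]), 'tool_rot': array([-3.1414,  0.0016, -1.258 ]), 'contact_force': array([-0.2761,  0.196 , -0.461 ]), 'torque': array([ 0.0004,  0.0048, -0.0495]), 'opening': 0.091678806502821}
scene [ 0.2739 -0.619   0.678 ]
rack 0.81 [344. 327.] [ 0.5604 -0.1562]
rack 0.66 [431. 284.] [ 0.7804 -0.1315]
pocket0 0.91 [344. 332.] [ 0.5523 -0.1682]
pocket0 0.6 [326. 300.] [ 0.5577 -0.0843]
pocket1 0.91 [344. 332.] [ 0.5523 -0.1682]
pocket1 0.6 [326. 300.] [ 0.5577 -0.0843]
pocket2 0.91 [344. 332.] [ 0.5523 -0.1682]
pocket2 0.6 [326. 300.] [ 0.5577 -0.0843]
screw_jar 0.88 [263. 257.] [0.4874 0.0933]
screw_jar 0.25 [266. 237.] [0.5171 0.1549]
mouth 0.65 [264. 232.] [0.4955 0.0949]
mouth 0.32 [310. 200.] [0.6328 0.1612]
screw_lid 0.96 [267. 235.] [0.5033 0.1043]
plain_jar 0.88 [236. 215.] [0.4791 0.2641]
petri_dish 0.61 
[... 158 characters left out ...]
 [0.3282 0.5735 0.6541]
rack 0.96 [374. 223.] [ 0.5504 -0.1669]
pocket0 0.83 [359. 245.] [ 0.5517 -0.0843]
pocket0 0.6 [389. 200.] [ 0.5442 -0.248 ]
pocket1 0.83 [359. 245.] [ 0.5517 -0.0843]
pocket1 0.6 [389. 200.] [ 0.5442 -0.248 ]
pocket2 0.83 [359. 245.] [ 0.5517 -0.0843]
pocket2 0.6 [389. 200.] [ 0.5442 -0.248 ]
screw_jar 0.74 [350. 318.] [0.501  0.0896]
screw_jar 0.71 [353. 306.] [0.5069 0.0626]
mouth 0.18 [322. 412.] [0.4587 0.2991]
screw_lid 0.85 [352. 302.] [0.4976 0.0952]
plain_jar 0.79 [323. 416.] [0.4694 0.2723]
plain_jar 0.58 [388. 198.] [ 0.55  -0.261]
petri_dish 0.77 [255. 280.] [0.6982 0.0795]
onion 0.86 [212. 355.] [0.677  0.2522]
tape_roll 0.68 [277. 202.] [ 0.7729 -0.144 ]
```

View pics/scene0.png

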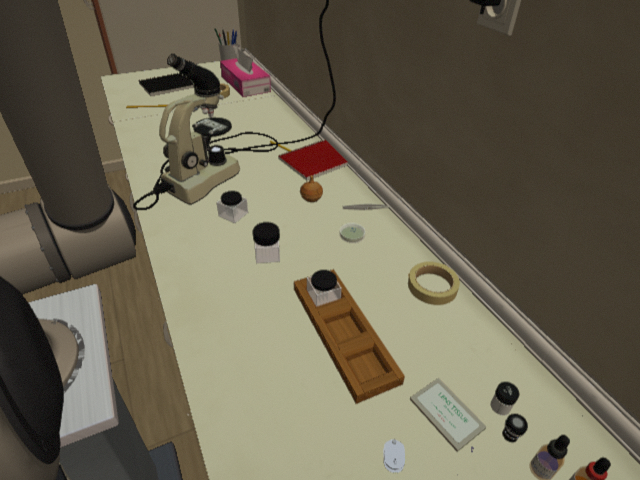

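View pics/side0.png

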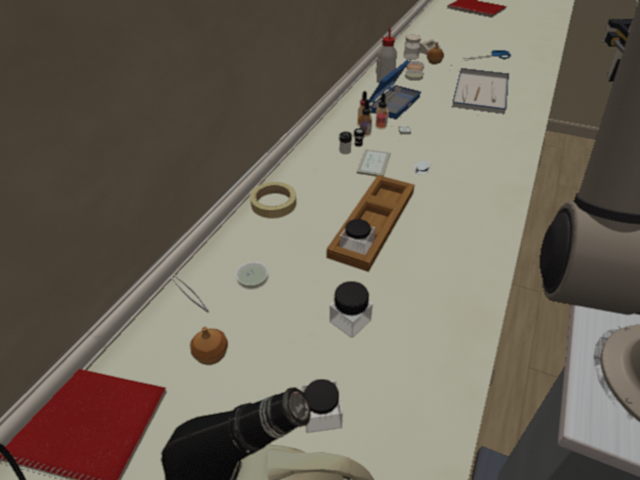

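The scene picture shows the racked jar at (323,285), the empty pockets at (345,328) and (368,362), the screw jar at (265,240) and the plain jar at (232,205). A microscope stands behind the plain jar. The side picture agrees. Next I fit models to the net regions in both views.

```bash
cat >> h.py <<'E'
from scipy.optimize import minimize
a=np.linspace(0,2*np.pi,24,endpoint=False)
def box(w,d,z0,z1): return np.array([[x*w/2,y*d/2,z] for x in(-1,1) for y in(-1,1) for z in(z0,z1)])
def cyl(D,z0,z1): return np.array([[D/2*np.cos(t),D/2*np.sin(t),z] for t in a for z in(z0,z1)])
MOD=dict(rack=[box(.09,.276,0,.026)],plain_jar=[box(.052,.052,0,.044),cyl(.05,.044,.056)],screw_jar=[box(.052,.052,0,.046),cyl(.057,.049,.073),cyl(.05,.046,.05)],screw_lid=[cyl(.057,.049,.073)])
def sil(p,parts,q):
    c,s=np.cos(q[2]),np.sin(q[2]); m=np.zeros((480*4,640*4),np.uint8)
    for P in parts:
        W=np.c_[P[:,0]*c-P[:,1]*s+q[0],P[:,0]*s+P[:,1]*c+q[1],P[:,2]+(q[3] if len(q)>3 else 0)]
        u=np.array([proj(p,X) for X in W])
        cv2.fillConvexPoly(m,cv2.convexHull(np.round(u*4+1.5).astype(np.int32)),1)
    return cv2.resize(m.astype(np.float32),(640,480),interpolation=cv2.INTER_AREA)
def fit(views,parts,q0,step=(.006,.006,.15)):
    def cost(q):
        k=0
        for p,R in views:
            S=sil(p,parts,q); k+=1-np.minimum(S,R).sum()/np.maximum(S,R).sum()
        return k/len(views)
    best=None
    for y in q0[2] if np.ndim(q0[2]) else [q0[2]]:
        x=np.array([q0[0],q0[1],y]); sx=np.vstack([x]+[x+np.eye(3)[i]*step[i] for i in range(3)])
        r=minimize(cost,x,method="Nelder-Mead",options=dict(initial_simplex=sx,xatol=2e-4,fatol=1e-4,maxiter=120))
        if best is None or r.fun<best.fun: best=r
    return best.x,best.fun
def region(p,n,near):
    rs=nets.regions_of(p,n); c=proj(p,near)
    rs=[r for r in rs if np.hypot(*(np.array(r["pixel"])-c))<25]
    return rs[0]["region"].astype(np.float32) if rs else None
E
cat > m.py <<'E'
from h import *
np.set_printoptions(precision=4,suppress=True)
P=[read_camera("scene"),read_camera("side")]
for n,q in dict(rack=(.552,-.167,(0.,.1)),screw_jar=(.494,.092,(0,.4,.8,1.2)),plain_jar=(.475,.268,(0,.4,.8,1.2))).items():
    V=[(p,region(p,n,(q[0],q[1],.03))) for p in P]; V=[v for v in V if v[1] is not None]
    print(n,len(V),*fit(V,MOD[n],q))
    for v in V: print("  single",*fit([v],MOD[n],q))
E
python3 m.py
```

```text
rack 2 [ 0.5528 -0.1637 -0.0239] 0.21717822551727295
  single [ 0.553  -0.1638 -0.0218] 0.16876906156539917
  single [ 0.5525 -0.1638 -0.0211] 0.26462292671203613
screw_jar 2 [ 0.4984  0.0969 -0.2967] 0.585037350654602
  single [ 0.4979  0.093  -0.3301] 0.5822195410728455
  single [ 0.4986  0.0971 -0.2694] 0.5838943719863892
plain_jar 1 [0.4732 0.2705 0.5306] 0.1565699577331543
  single [0.4732 0.2705 0.5306] 0.1565699577331543
```

```bash
cat >> h.py <<'E'
import json
def rows(tgt,n,yaw=None,g=None,cur=None):
    """print n rows from the present pose to xyz tgt and yaw (tool kept straight down); returns end pose"""
    s=robot.observe(); p0,y0=cur if cur is not None else (s["tool_pos"],s["tool_rot"][2])
    yaw=y0 if yaw is None else yaw; d=(np.array(tgt)-p0)/n; dy=(yaw-y0)/n; T=[]
    for i in range(n):
        y=y0+dy*i; c,q=np.cos(y),np.sin(y)
        T.append([round(float(v),4) for v in(d[0]*c+d[1]*q,d[0]*q-d[1]*c,-d[2])])
    print(json.dumps(T),"turn",[0,0,round(-dy,4)],"x",n); return np.array(tgt),yaw
E
python3 - <<'E'
from h import *
c=rows((.46,-.2,.25),10); rows((.43,.15,.28),12,.1,cur=c)
E
```

```text
[[-0.0193, -0.0376, -0.0023], [-0.0193, -0.0376, -0.0023], [-0.0193, -0.0376, -0.0023], [-0.0193, -0.0376, -0.0023], [-0.0193, -0.0376, -0.0023], [-0.0193, -0.0376, -0.0023], [-0.0193, -0.0376, -0.0023], [-0.0193, -0.0376, -0.0023], [-0.0193, -0.0376, -0.0023], [-0.0193, -0.0376, -0.0023]] turn [0, 0, np.float64(-0.0)] x 10
[[-0.0285, -0.0066, -0.0025], [-0.0276, -0.0098, -0.0025], [-0.0263, -0.0128, -0.0025], [-0.0247, -0.0157, -0.0025], [-0.0228, -0.0184, -0.0025], [-0.0205, -0.0209, -0.0025], [-0.0181, -0.023, -0.0025], [-0.0153, -0.0249, -0.0025], [-0.0124, -0.0265, -0.0025], [-0.0093, -0.0277, -0.0025], [-0.0062, -0.0286, -0.0025], [-0.0029, -0.0291, -0.0025]] turn [0, 0, np.float64(-0.1132)] x 12
```

Call:
carry_out(translation=[[-0.02,0.038,-0.002],[-0.02,0.038,-0.002],[-0.02,0.038,-0.002],[-0.02,0.038,-0.002],[-0.02,0.038,-0.002],[-0.02,0.038,-0.002],[-0.02,0.038,-0.002],[-0.02,0.038,-0.002],[-0.02,0.038,-0.002],[-0.02,0.038,-0.002]], turn=[[0,0,0],[0,0,0],[0,0,0],[0,0,0],[0,0,0],[0,0,0],[0,0,0],[0,0,0],[0,0,0],[0,0,0]], gripper=[-1,-1,-1,-1,-1,-1,-1,-1,-1,-1])

```text
time: 2.6
tool_pos: [-0.2632, -0.4256, 0.247]
tool_rot: [3.141, -0.0, -1.258]
contact_force: [-0.0, -1.5, 0.0]
opening: 0.0915
```

I sent that move before the helper's output was in and guessed the y sign wrong, so the arm went the other way through free space. I'll go back and wait for the computed numbers from here on.

Call:
carry_out(translation=[[0.02,-0.038,0],[0.02,-0.038,0],[0.02,-0.038,0],[0.02,-0.038,0],[0.02,-0.038,0],[0.02,-0.038,0],[0.02,-0.038,0],[0.02,-0.038,0],[0.02,-0.038,0],[0.02,-0.038,0]], turn=[[0,0,0],[0,0,0],[0,0,0],[0,0,0],[0,0,0],[0,0,0],[0,0,0],[0,0,0],[0,0,0],[0,0,0]], gripper=[-1,-1,-1,-1,-1,-1,-1,-1,-1,-1])

```text
time: 3.6
tool_pos: [0.1634, -0.4996, 0.2469]
tool_rot: [3.141, -0.001, -1.258]
contact_force: [-0.9, -0.6, 0.4]
opening: 0.0912
```

Call:
carry_out(translation=[[-0.0193,-0.0376,0],[-0.0193,-0.0376,0],[-0.0193,-0.0376,0],[-0.0193,-0.0376,0],[-0.0193,-0.0376,0],[-0.0193,-0.0376,0],[-0.0193,-0.0376,0],[-0.0193,-0.0376,0],[-0.0193,-0.0376,0],[-0.0193,-0.0376,0]], turn=[[0,0,0],[0,0,0],[0,0,0],[0,0,0],[0,0,0],[0,0,0],[0,0,0],[0,0,0],[0,0,0],[0,0,0]], gripper=[-1,-1,-1,-1,-1,-1,-1,-1,-1,-1])

```text
time: 4.6
tool_pos: [0.461, -0.1988, 0.2469]
tool_rot: [-3.141, -0.0, -1.258]
contact_force: [0.1, -0.6, -0.3]
opening: 0.0915
```

Run:
```python
from h import *
print(robot.observe()["tool_pos"]); rows((.45,.16,.27),12,.1)
```

```text
[ 0.46102476 -0.19875264  0.24690091]
[[-0.0287, -0.0083, -0.0019], [-0.0276, -0.0115, -0.0019], [-0.0261, -0.0146, -0.0019], [-0.0243, -0.0174, -0.0019], [-0.0222, -0.0201, -0.0019], [-0.0198, -0.0224, -0.0019], [-0.0171, -0.0245, -0.0019], [-0.0142, -0.0263, -0.0019], [-0.0112, -0.0277, -0.0019], [-0.008, -0.0288, -0.0019], [-0.0047, -0.0295, -0.0019], [-0.0013, -0.0299, -0.0019]] turn [0, 0, np.float64(-0.1132)] x 12
```

Call:
carry_out(translation=[[-0.0287,-0.0083,-0.0019],[-0.0276,-0.0115,-0.0019],[-0.0261,-0.0146,-0.0019],[-0.0243,-0.0174,-0.0019],[-0.0222,-0.0201,-0.0019],[-0.0198,-0.0224,-0.0019],[-0.0171,-0.0245,-0.0019],[-0.0142,-0.0263,-0.0019],[-0.0112,-0.0277,-0.0019],[-0.008,-0.0288,-0.0019]], turn=[[0,0,-0.1132],[0,0,-0.1132],[0,0,-0.1132],[0,0,-0.1132],[0,0,-0.1132],[0,0,-0.1132],[0,0,-0.1132],[0,0,-0.1132],[0,0,-0.1132],[0,0,-0.1132]], gripper=[-1,-1,-1,-1,-1,-1,-1,-1,-1,-1])

```text
time: 5.6
tool_pos: [0.4506, 0.0998, 0.2659]
tool_rot: [3.142, -0.0, -0.121]
contact_force: [0.1, -0.3, 0.1]
opening: 0.092
```

Run:
```python
from h import *
np.set_printoptions(precision=4,suppress=True)
print(robot.observe()["tool_pos"],robot.observe()["tool_rot"]); p=read_camera("wrist"); save(p,"w1.png"); print(np.array(p["world_from_camera"]),p["fx"])
for n,q in dict(screw_jar=(.498,.096,(0,-.3,.4,.8,1.2)),plain_jar=(.473,.27,(0,.5,.8,1.2))).items():
    print(n,[(proj(p,(q[0],q[1],z))) for z in(0,.05)])
    R=region(p,n,(q[0],q[1],.03))
    if R is not None: print(fit([(p,R)],MOD[n],q))
```

```text
[0.4506 0.0998 0.2659] [ 3.1416 -0.0003 -0.1214]
[[ 0.9926 -0.1172 -0.0326  0.4593]
 [-0.1217 -0.9569 -0.2638  0.1702]
 [-0.0002  0.2658 -0.964   0.4229]
 [ 0.      0.      0.      1.    ]] 407.22601351661774
screw_jar [array([368.9976, 197.2269]), array([374.7784, 205.9492])]
plain_jar [array([325.2035,  17.1411]), array([325.4225,   0.9525])]
(array([0.4739, 0.2698, 0.5651]), np.float64(0.021694183349609375))
```

View pics/w1.png

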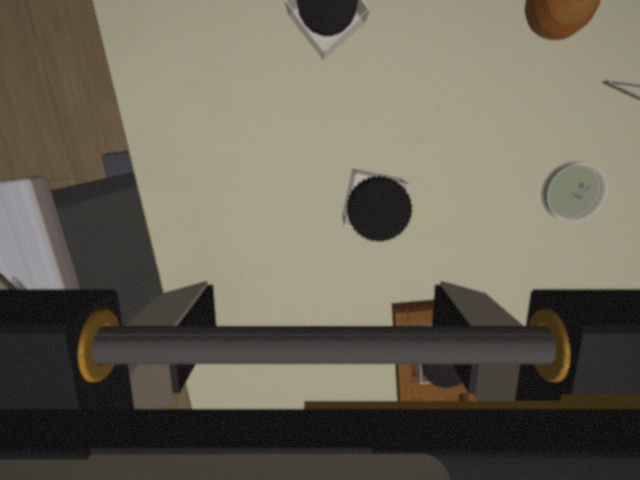

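The wrist view shows the screw lid at (379,209), the petri dish at (575,192) and the plain jar at the top edge at (327,15). The plain jar fit is good. Before going down I check the microscope clearance.

Run:
```python
from h import *
np.set_printoptions(precision=3,suppress=True)
a=read_camera("scene");b=read_camera("side")
for x in [(238,165),(206,201),(170,187)]: print(onz(a,x,0),onz(a,x,.05))
o1,d1=ray(a,(171,59));o2,d2=ray(b,(297,403))
t=np.linalg.lstsq(np.c_[d1,-d2],o2-o1,rcond=None)[0]; print("eyepiece",o1+d1*t[0],o2+d2*t[1])
c=rows((.474,.27,.20),8,.565); rows((.474,.27,.027),5,cur=c)
```

```text
[0.555 0.491 0.   ] [0.534 0.409 0.05 ]
[0.426 0.352 0.   ] [0.415 0.281 0.05 ]
[0.355 0.454 0.   ] [0.349 0.375 0.05 ]
eyepiece [0.416 0.427 0.337] [0.418 0.427 0.338]
[[0.0002, -0.0217, 0.0082], [0.002, -0.0216, 0.0082], [0.0039, -0.0213, 0.0082], [0.0057, -0.0209, 0.0082], [0.0075, -0.0203, 0.0082], [0.0092, -0.0196, 0.0082], [0.0109, -0.0187, 0.0082], [0.0125, -0.0177, 0.0082]] turn [0, 0, np.float64(-0.0865)] x 8
[[0.0, 0.0, 0.0346], [0.0, 0.0, 0.0346], [0.0, 0.0, 0.0346], [0.0, 0.0, 0.0346], [0.0, 0.0, 0.0346]] turn [0, 0, -0.0] x 5
```

The eyepiece is at (0.417, 0.427, 0.337) and the base foot at (0.426, 0.352). I'll grip with yaw -1.006, so the wrist camera faces away from the microscope.

Run:
```python
from h import *
rows((.474,.27,.18),8,-1.006)
```

```text
[[0.0002, -0.0217, 0.0107], [-0.0022, -0.0216, 0.0107], [-0.0046, -0.0212, 0.0107], [-0.0069, -0.0206, 0.0107], [-0.0091, -0.0197, 0.0107], [-0.0112, -0.0186, 0.0107], [-0.0131, -0.0172, 0.0107], [-0.0149, -0.0157, 0.0107]] turn [0, 0, np.float64(0.1099)] x 8
```

Call:
carry_out(translation=[[0.0002,-0.0217,0.0107],[-0.0022,-0.0216,0.0107],[-0.0046,-0.0212,0.0107],[-0.0069,-0.0206,0.0107],[-0.0091,-0.0197,0.0107],[-0.0112,-0.0186,0.0107],[-0.0131,-0.0172,0.0107],[-0.0149,-0.0157,0.0107],[0,0,0]], turn=[[0,0,0.1099],[0,0,0.1099],[0,0,0.1099],[0,0,0.1099],[0,0,0.1099],[0,0,0.1099],[0,0,0.1099],[0,0,0.1099],[0,0,0]], gripper=[-1,-1,-1,-1,-1,-1,-1,-1,-1])

```text
time: 6.75
tool_pos: [0.4738, 0.2709, 0.1784]
tool_rot: [3.139, 0.001, -1.007]
contact_force: [-0.2, -0.1, 0.2]
opening: 0.0917
```

Run:
```python
from h import *
np.set_printoptions(precision=4,suppress=True)
p=read_camera("wrist"); save(p,"w2.png")
q=(.474,.27,(.4,.7)); R=region(p,"plain_jar",(q[0],q[1],.03))
print(proj(p,(.474,.27,.05)))
if R is not None: print(fit([(p,R)],MOD["plain_jar"],q))
rows((.474,.27,.026),5,-1.006)
```

```text
[324.2833 231.1044]
(array([0.4741, 0.2697, 0.5702]), np.float64(0.028451740741729736))
[[-0.0001, -0.0, 0.0308], [-0.0001, -0.0, 0.0308], [-0.0001, -0.0, 0.0308], [-0.0001, -0.0, 0.0308], [-0.0001, -0.0, 0.0308]] turn [0, 0, np.float64(0.0004)] x 5
```

View pics/w2.png

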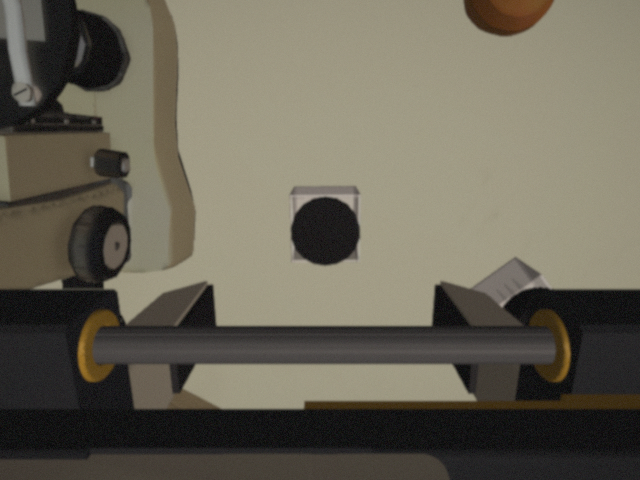

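Plain jar: lid at (325,230), square to the jaws. The microscope is close on the left, with its knob at (100,245), so I triangulate that knob before descending.

Run:
```python
from h import *
np.set_printoptions(precision=3,suppress=True)
a=read_camera("scene");b=read_camera("wrist")
for u,v in [((190,160),(112,245)),((168,150),(60,270))]:
    o1,d1=ray(a,u);o2,d2=ray(b,v)
    t=np.linalg.lstsq(np.c_[d1,-d2],o2-o1,rcond=None)[0]; X=o1+d1*t[0]; Y=o2+d2*t[1]; print(X,Y)
    w=Y-np.array([.474,.27,0]); c,s=np.cos(-1.006),np.sin(-1.006); print("tool xy",w[0]*c+w[1]*s,w[0]*s-w[1]*c)
```

```text
[0.409 0.378 0.111] [0.413 0.376 0.108]
tool xy -0.12264050835122314 -0.005379425558674496
[0.366 0.405 0.134] [0.387 0.393 0.115]
tool xy -0.15068683626934823 0.007517518968536155
```

Call:
carry_out(translation=[[0.002,0.001,0.0308],[0.001,0,0.0308],[0,0,0.0308],[0,0,0.0308],[0,0,0.0288],[0,0,0],[0,0,0],[0,0,0],[0,0,0],[0,0,0]], turn=[[0,0,0],[0,0,0],[0,0,0],[0,0,0],[0,0,0],[0,0,0],[0,0,0],[0,0,0],[0,0,0],[0,0,0]], gripper=[-1,-1,-1,-1,-1,-1,0.2,0.2,0.2,0.2], squeeze=25)

```text
time: 7.95
tool_pos: [0.4754, 0.2677, 0.0294]
tool_rot: [-3.139, -0.001, -1.005]
contact_force: [-0.2, -0.2, 0.2]
opening: 0.0644
```

Call:
carry_out(translation=[[0,0,0],[0,0,0],[0,0,0],[0,0,0]], turn=[[0,0,0],[0,0,0],[0,0,0],[0,0,0]], gripper=[0.5,0.5,0.5,0.5])

```text
time: 8.35
tool_pos: [0.4748, 0.2679, 0.0287]
tool_rot: [-3.141, 0.0, -1.005]
contact_force: [-2.1, 0.8, 6.0]
opening: 0.0517
```

Run:
```python
from h import *
s=robot.observe(); p=s["tool_pos"].copy(); p[2]=.17
c=rows(p,5,-1.005); rows((.5528,-.1637,.15),12,-.022,cur=c)
```

```text
[[0.0, -0.0, -0.0283], [0.0, -0.0, -0.0283], [0.0, -0.0, -0.0283], [0.0, -0.0, -0.0283], [0.0, -0.0, -0.0283]] turn [0, 0, np.float64(-0.0)] x 5
[[0.0338, 0.0138, 0.0017], [0.0326, 0.0165, 0.0017], [0.0311, 0.0191, 0.0017], [0.0295, 0.0216, 0.0017], [0.0276, 0.024, 0.0017], [0.0256, 0.0261, 0.0017], [0.0233, 0.0281, 0.0017], [0.0209, 0.0299, 0.0017], [0.0184, 0.0316, 0.0017], [0.0158, 0.033, 0.0017], [0.013, 0.0341, 0.0017], [0.0102, 0.0351, 0.0017]] turn [0, 0, -0.0819] x 12
```

Call:
carry_out(translation=[[0,0,-0.01],[0,0,-0.025],[0,0,-0.035],[0,0,-0.035],[0,0,-0.035]], turn=[[0,0,0],[0,0,0],[0,0,0],[0,0,0],[0,0,0]], gripper=[0.5,0.5,0.5,0.5,0.5])

```text
time: 8.85
tool_pos: [0.4742, 0.2671, 0.1695]
tool_rot: [3.14, -0.0, -1.005]
contact_force: [0.6, 0.1, -2.6]
opening: 0.0518
```

Call:
carry_out(translation=[[0.0338,0.0138,0.0017],[0.0326,0.0165,0.0017],[0.0311,0.0191,0.0017],[0.0295,0.0216,0.0017],[0.0276,0.024,0.0017],[0.0256,0.0261,0.0017],[0.0233,0.0281,0.0017],[0.0209,0.0299,0.0017],[0.0184,0.0316,0.0017],[0.0158,0.033,0.0017]], turn=[[0,0,-0.0819],[0,0,-0.0819],[0,0,-0.0819],[0,0,-0.0819],[0,0,-0.0819],[0,0,-0.0819],[0,0,-0.0819],[0,0,-0.0819],[0,0,-0.0819],[0,0,-0.0819]], gripper=[0.5,0.5,0.5,0.5,0.5,0.5,0.5,0.5,0.5,0.5])

```text
time: 9.85
tool_pos: [0.5392, -0.0937, 0.1512]
tool_rot: [3.141, 0.001, -0.183]
contact_force: [0.4, 0.6, -2.4]
opening: 0.0518
```

Call:
carry_out(translation=[[0.013,0.0341,0.0017],[0.0102,0.0351,0.0017],[0,0,0],[0,0,0]], turn=[[0,0,-0.0819],[0,0,-0.0819],[0,0,0],[0,0,0]], gripper=[0.5,0.5,0.5,0.5])

```text
time: 10.25
tool_pos: [0.5519, -0.1645, 0.1474]
tool_rot: [-3.141, 0.001, -0.025]
contact_force: [-0.4, 0.3, -2.4]
opening: 0.0516
```

Run:
```python
from h import *
np.set_printoptions(precision=4,suppress=True)
print(robot.observe()["tool_pos"],robot.observe()["tool_rot"][2])
p=read_camera("wrist"); save(p,"w3.png")
a=read_camera("scene");b=read_camera("side")
for n,q in [("rack",(.5528,-.1637,-.022))]:
  for nm,c in zip("asw",(a,b,p)):
    R=region(c,n,(q[0],q[1],.03)) if nm!="w" else None
    if R is None and nm=="w":
        rs=nets.regions_of(p,n); R=rs[0]["region"].astype(np.float32) if rs else None
    if R is not None: print(nm,R.sum())
for k,y in enumerate((.09,0,-.09)):
    print(k,[np.round(proj(c,(.5528+.022*y,-.1637+y,.026))) for c in(a,b,p)])
```

```text
[ 0.5519 -0.1645  0.1474] -0.02492130390342351
s 3301.0
w 21793.0
0 [array([323., 290.]), array([356., 240.]), array([325.,  97.])]
1 [array([343., 323.]), array([373., 214.]), array([325., 232.])]
2 [array([367., 361.]), array([388., 191.]), array([325., 347.])]
```

View pics/w3.png

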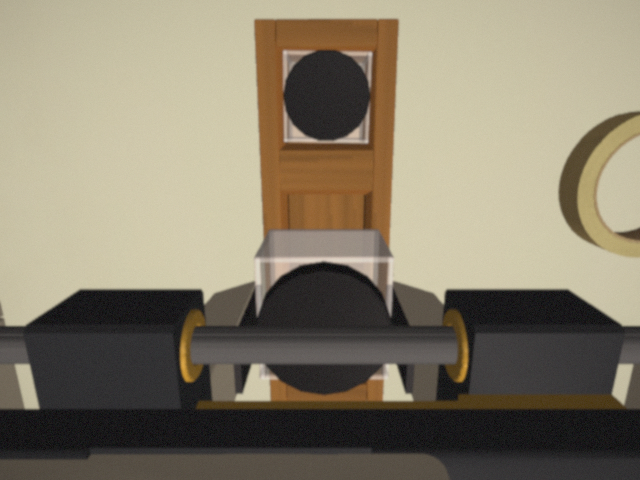

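The wrist view shows the rack's far corners at (256,20) and (397,19), the racked jar lid at (327,95), and the held jar above the middle pocket, whose flare edge is at row 192. I solve for the rack pose from these edges.

Run:
```python
from h import *
from scipy.optimize import least_squares
np.set_printoptions(precision=4,suppress=True)
p=read_camera("wrist"); g=cv2.cvtColor(p["img"],cv2.COLOR_RGB2GRAY).astype(int)
W=lambda q,x,y,z:(q[0]+x*np.cos(q[2])-y*np.sin(q[2]),q[1]+x*np.sin(q[2])+y*np.cos(q[2]),z)
hsv=cv2.cvtColor(p["img"],cv2.COLOR_RGB2HSV); wood=(hsv[:,:,1]>110)
E=[]
for r in (60,100,140,180,215):
    c=np.where(wood[r,220:430])[0]+220; E.append((r,c.min()-.5,c.max()+.5))
T=[np.where(wood[:60,c])[0].min()-.5 for c in (290,330,360)]
print(E,T)
def lat(q,x,r): # column of edge x at row r
    A=proj(p,W(q,x,.138,.026));B=proj(p,W(q,x,-.05,.026)); t=(r-A[1])/(B[1]-A[1]); return A[0]+t*(B[0]-A[0])
f=lambda q:[v for r,l,R in E for v in(lat(q,-.045,r)-l,lat(q,.045,r)-R)]+[proj(p,W(q,0,.138,.026))[1]-np.mean(T)]
s=least_squares(f,(.5528,-.1637,-.022)); print(s.x,np.round(s.fun,1))
lid=[(r["score"],r["pixel"]) for r in nets.tip_of(p,"racked_jar")]; print(lid[:2])
q=s.x; print("flare row",proj(p,W(q,0,.03175,.026)),"racked lid",proj(p,W(q,0,.09,.061)), "scenecheck")
print("jar rel tcp: visible body top edge", proj(p,W((.5519,-.1645,-.025),0,.026,.1474-.0287+.044)))
```

```text
[(60, np.float64(255.5), np.float64(395.5)), (100, np.float64(257.5), np.float64(393.5)), (140, np.float64(259.5), np.float64(391.5)), (180, np.float64(260.5), np.float64(389.5)), (215, np.float64(262.5), np.float64(388.5))] [np.float64(22.5), np.float64(22.5), np.float64(22.5)]
[ 0.5536 -0.1666 -0.022 ] [-1.1  1.1 -1.4  1.3 -1.8  1.6 -1.1  1.8 -1.7  1.3  0. ]
[(0.62, [325.0, 105.2])]
flare row [325.3221 193.3825] racked lid [325.6818 100.6106] scenecheck
jar rel tcp: visible body top edge [322.1774 260.176 ]
```

Call:
carry_out(translation=[[0.0016,0.0005,0.02],[0,0,0.025],[0,0,0.02],[0,0,0.015],[0,0,0.012],[0,0,0.01],[0,0,0.005],[0,0,0]], turn=[[0,0,-0.003],[0,0,0],[0,0,0],[0,0,0],[0,0,0],[0,0,0],[0,0,0],[0,0,0]], gripper=[0.5,0.5,0.5,0.5,0.5,0.5,0.5,0.5])

```text
time: 11.45
tool_pos: [0.5539, -0.1644, 0.0403]
tool_rot: [-3.141, 0.001, -0.019]
contact_force: [-0.1, 0.3, -2.1]
opening: 0.0517
```

Call:
carry_out(translation=[[0,0,0.003],[0,0,0.003],[0,0,0.002],[0,0,0]], turn=[[0,0,0],[0,0,0],[0,0,0],[0,0,0]], gripper=[0.5,0.5,0.5,0.5])

```text
time: 11.85
tool_pos: [0.5543, -0.1647, 0.0337]
tool_rot: [3.141, -0.001, -0.019]
contact_force: [-1.8, -0.5, 3.9]
opening: 0.0519
```

Call:
carry_out(translation=[[0,0,0],[0,0,0],[0,0,0],[0,0,0],[0,0,-0.02],[0,0,-0.04],[0,0,-0.05],[0,0,-0.05],[0,0,0]], turn=[[0,0,0],[0,0,0],[0,0,0],[0,0,0],[0,0,0],[0,0,0],[0,0,0],[0,0,0],[0,0,0]], gripper=[-1,-1,-1,-1,-1,-1,-1,-1,-1])

```text
time: 12.75
tool_pos: [0.5575, -0.1659, 0.2003]
tool_rot: [3.136, -0.013, -0.019]
contact_force: [0.8, 0.1, -0.5]
opening: 0.0921
```

Run:
```python
from h import *
rows((.498,.096,.2),10,-1.4)
```

```text
[[-0.0064, -0.0261, 0.0], [-0.01, -0.0249, 0.0], [-0.0133, -0.0233, 0.0], [-0.0164, -0.0213, 0.0], [-0.0192, -0.0188, 0.0], [-0.0216, -0.016, 0.0], [-0.0236, -0.0129, 0.0], [-0.0251, -0.0095, 0.0], [-0.0262, -0.006, 0.0], [-0.0268, -0.0023, 0.0]] turn [0, 0, np.float64(0.1381)] x 10
```

Call:
carry_out(translation=[[-0.0064,-0.0261,0.0],[-0.01,-0.0249,0.0],[-0.0133,-0.0233,0.0],[-0.0164,-0.0213,0.0],[-0.0192,-0.0188,0.0],[-0.0216,-0.016,0.0],[-0.0236,-0.0129,0.0],[-0.0251,-0.0095,0.0],[-0.0262,-0.006,0.0],[-0.0268,-0.0023,0.0]], turn=[[0,0,0.1381],[0,0,0.1381],[0,0,0.1381],[0,0,0.1381],[0,0,0.1381],[0,0,0.1381],[0,0,0.1381],[0,0,0.1381],[0,0,0.1381],[0,0,0.1381]], gripper=[-1,-1,-1,-1,-1,-1,-1,-1,-1,-1])

```text
time: 13.75
tool_pos: [0.4942, 0.0986, 0.1922]
tool_rot: [3.141, -0.0, -1.406]
contact_force: [0.2, -0.0, 0.4]
opening: 0.0919
```

Call:
carry_out(translation=[[0,0,0],[0,0,0],[0,0,0]], turn=[[0,0,0],[0,0,0],[0,0,0]], gripper=[-1,-1,-1])

```text
time: 14.05
tool_pos: [0.4949, 0.0968, 0.1925]
tool_rot: [3.141, -0.0, -1.399]
contact_force: [-0.3, -0.4, 0.5]
opening: 0.0917
```

Run:
```python
from h import *
np.set_printoptions(precision=4,suppress=True)
print(robot.observe()["tool_pos"],robot.observe()["tool_rot"])
p=read_camera("wrist"); save(p,"w4.png")
for n in("screw_jar","screw_lid"):
    for r in nets.regions_of(p,n)[:2]:
        print(n,r["score"],r["pixel"],r["region"].sum())
    q=(.498,.096,(-.3,0.1,.4,.9))
    R=[r["region"] for r in nets.regions_of(p,n)][:1]
    if R: print(fit([(p,R[0].astype(np.float32))],MOD[n],q))
print(proj(p,(.498,.096,.073)))
c=p["img"][100:400,160:480]; cv2.imwrite("pics/w4c.png",cv2.resize(c[:,:,::-1],None,fx=2,fy=2,interpolation=cv2.INTER_CUBIC))
```

```text
[0.4949 0.0968 0.1925] [ 3.1415 -0.0004 -1.3989]
screw_jar 0.85 [326.7, 180.2] 577
(array([ 0.5006,  0.0965, -0.3331]), np.float64(0.9047346711158752))
screw_lid 0.85 [325.8, 224.5] 5204
(array([ 0.5005,  0.0957, -0.2406]), np.float64(0.029678523540496826))
[324.6515 230.416 ]
```

View pics/w4c.png

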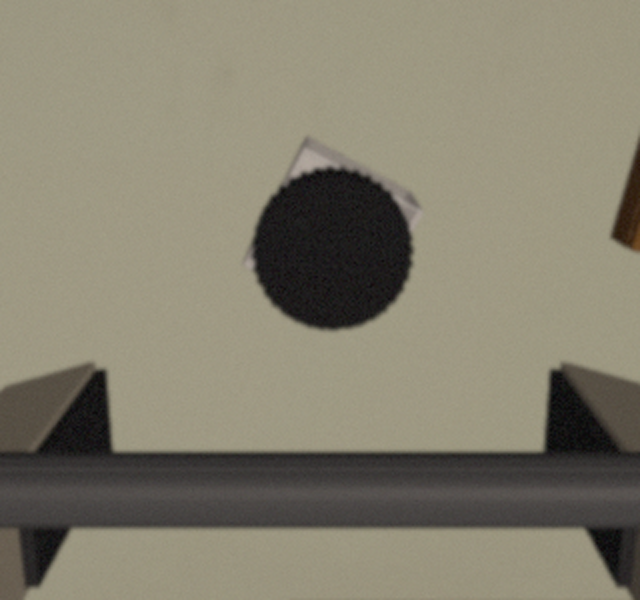

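The crop shows the lid at (333,248) in the crop, with jar corners showing at (306,138) and (420,208). I fit the union of the jar and lid regions.

Run:
```python
from h import *
np.set_printoptions(precision=4,suppress=True)
p=read_camera("wrist")
a=read_camera("scene");b=read_camera("side")
for nm,V in (("w",[p]),("ss",[a,b])):
    L=[]
    for c in V:
        r=[nets.regions_of(c,n)[0]["region"] for n in("screw_jar","screw_lid")]; L.append((c,(r[0]|r[1]).astype(np.float32)))
    print(nm,*fit(L,MOD["screw_jar"],(.5,.096,(-.6,-.3,0.,.4))))
p2=p
for u in((306,138),(420,208),(245,262)): print(onz(p,(160+u[0]/2,100+u[1]/2),.046),onz(p,(160+u[0]/2,100+u[1]/2),0))
```

```text
w [ 0.5006  0.0957 -0.3243] 0.026947975158691406
ss [0.499  0.0968 1.2711] 0.06542885303497314
[0.5359 0.1113 0.046 ] [0.5313 0.1117 0.    ]
[0.5173 0.0647 0.046 ] [0.51   0.0581 0.    ]
[0.4854 0.1268 0.046 ] [0.4733 0.1296 0.    ]
```

Call:
carry_out(translation=[[0.0017,-0.0049,0.03],[0,0,0.04],[0,0,0.04],[0,0,0.02],[0,0,0.0125],[0,0,0],[0,0,0]], turn=[[0,0,0],[0,0,0],[0,0,0],[0,0,0],[0,0,0],[0,0,0],[0,0,0]], gripper=[-1,-1,-1,-1,-1,-1,-1])

```text
time: 15.45
tool_pos: [0.5001, 0.0967, 0.0505]
tool_rot: [-3.141, -0.0, -1.4]
contact_force: [0.7, -0.5, -0.1]
opening: 0.0918
```

Call:
carry_out(translation=[[0,0,0],[0,0,0],[0,0,0],[0,0,0],[0,0,0],[0,0,0],[0,0,0]], turn=[[0,0,0],[0,0,0],[0,0,0],[0,0,0],[0,0,0],[0,0,0],[0,0,0]], gripper=[0,0.5,0.5,0.5,0.5,0.5,0.5], squeeze=45)

```text
time: 16.15
tool_pos: [0.4999, 0.0966, 0.0504]
tool_rot: [-3.141, -0.0, -1.4]
contact_force: [-0.4, -0.4, 2.6]
opening: 0.0551
```

Run:
```python
from h import *
s=robot.observe(); p=s["tool_pos"].copy(); p[2]=.18
rows((.552,-.255,.18),10,-1.097,cur=(p,-1.4))
```

```text
[[0.0355, 0.0008, -0.0], [0.0355, 0.0019, -0.0], [0.0354, 0.003, -0.0], [0.0353, 0.0041, -0.0], [0.0352, 0.0051, -0.0], [0.035, 0.0062, -0.0], [0.0348, 0.0073, -0.0], [0.0346, 0.0083, -0.0], [0.0343, 0.0093, -0.0], [0.034, 0.0104, -0.0]] turn [0, 0, -0.0303] x 10
```

Call:
carry_out(translation=[[0,0,-0.01],[0,0,-0.025],[0,0,-0.035],[0,0,-0.035],[0,0,-0.025]], turn=[[0,0,0],[0,0,0],[0,0,0],[0,0,0],[0,0,0]], gripper=[0.5,0.5,0.5,0.5,0.5])

```text
time: 16.65
tool_pos: [0.4998, 0.0967, 0.1824]
tool_rot: [-3.141, -0.0, -1.4]
contact_force: [0.5, 0.2, -5.1]
opening: 0.0552
```

Call:
carry_out(translation=[[0.0355,0.0008,0.0],[0.0355,0.0019,0.0],[0.0354,0.003,0.0],[0.0353,0.0041,0.0],[0.0352,0.0051,0.0],[0.035,0.0062,0.0],[0.0348,0.0073,0.0],[0.0346,0.0083,0.0],[0.0343,0.0093,0.0],[0.034,0.0104,0.0]], turn=[[0,0,-0.0303],[0,0,-0.0303],[0,0,-0.0303],[0,0,-0.0303],[0,0,-0.0303],[0,0,-0.0303],[0,0,-0.0303],[0,0,-0.0303],[0,0,-0.0303],[0,0,-0.0303]], gripper=[0.5,0.5,0.5,0.5,0.5,0.5,0.5,0.5,0.5,0.5])

```text
time: 17.65
tool_pos: [0.5513, -0.2561, 0.1798]
tool_rot: [3.141, 0.002, -1.096]
contact_force: [1.1, 0.7, -4.0]
opening: 0.0556
```

Call:
carry_out(translation=[[0,0,0],[0,0,0],[0,0,0]], turn=[[0,0,0],[0,0,0],[0,0,0]], gripper=[0.5,0.5,0.5])

```text
time: 17.95
tool_pos: [0.5513, -0.2539, 0.1798]
tool_rot: [3.141, 0.002, -1.097]
contact_force: [-0.5, -0.6, -5.2]
opening: 0.0551
```

Run:
```python
from h import *
np.set_printoptions(precision=4,suppress=True)
s=robot.observe(); print(s["tool_pos"],s["tool_rot"])
p=read_camera("wrist"); a=read_camera("scene");b=read_camera("side"); save(b,"s5.png")
cs=[(c["img"][:,:,::-1][y:y+150,x:x+200]) for c,x,y in((a,260,220),(b,290,120))]
cs=[cv2.resize(c,None,fx=2,fy=2,interpolation=cv2.INTER_CUBIC) for c in cs]
w=cv2.resize(p["img"][:,:,::-1],(400,300))
cv2.imwrite("pics/m5.png",np.vstack([np.hstack(cs),np.hstack([w,w*0])]))
q0=s["tool_pos"]; dz=q0[2]-.0505
for nm,V in (("w",[p]),("ss",[a,b])):
    L=[]
    for c in V:
        r=[nets.regions_of(c,n) for n in("screw_jar","screw_lid")]; r=[x[0]["region"] for x in r if x]
        print(nm,len(r),[x.sum() for x in r]); L.append((c,np.any(r,axis=0).astype(np.float32)))
    M=[P+[0,0,dz] for P in MOD["screw_jar"]]
    print(nm,*fit(L,M,(q0[0],q0[1],(-.4,-.1,.2))))
```

```text
[ 0.5513 -0.2539  0.1798] [ 3.1409  0.0017 -1.0971]
w 2 [np.int64(3067), np.int64(12718)]
w [ 0.5527 -0.2539 -0.0306] 0.2997230291366577
ss 2 [np.int64(1028), np.int64(1052)]
ss 2 [np.int64(643), np.int64(203)]
ss [ 0.5503 -0.2542  0.0033] 0.25550365447998047
```

View pics/m5.png

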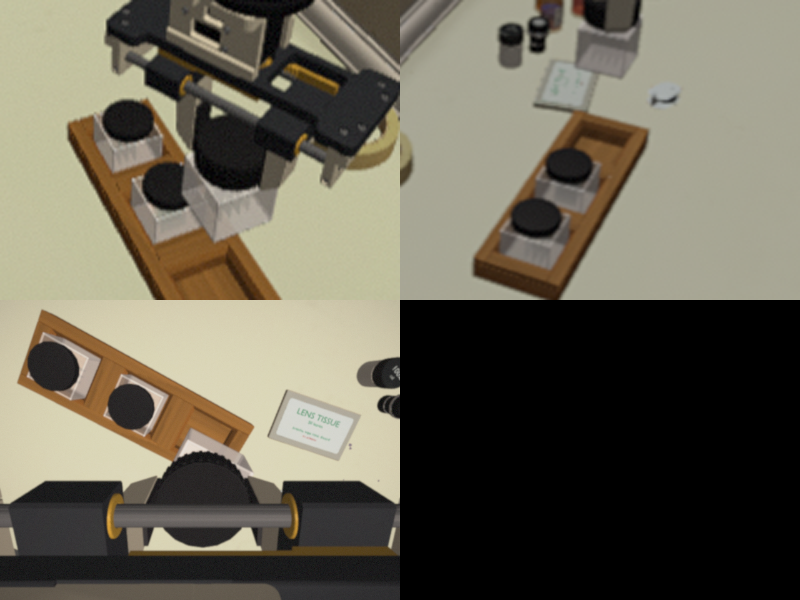

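The plain jar sits in the middle pocket, and the screw jar hangs over the end pocket, roughly aligned with the rack. Descending.

Call:
carry_out(translation=[[0.0009,0,0.02],[0,0,0.03],[0,0,0.025],[0,0,0.015],[0,0,0.01],[0,0,0.007],[0,0,0.005],[0,0,0]], turn=[[0,0,0],[0,0,0],[0,0,0],[0,0,0],[0,0,0],[0,0,0],[0,0,0],[0,0,0]], gripper=[0.5,0.5,0.5,0.5,0.5,0.5,0.5,0.5])

```text
time: 19.2
tool_pos: [0.5523, -0.2558, 0.0681]
tool_rot: [3.142, -0.0, -1.097]
contact_force: [-0.4, -0.9, -5.3]
opening: 0.0553
```

Call:
carry_out(translation=[[0,0,0.003],[0,0,0.003],[0,0,0.003],[0,0,0.002],[0,0,0]], turn=[[0,0,0],[0,0,0],[0,0,0],[0,0,0],[0,0,0]], gripper=[0.5,0.5,0.5,0.5,0.5])

```text
time: 19.7
tool_pos: [0.5521, -0.2557, 0.057]
tool_rot: [3.141, 0.0, -1.097]
contact_force: [0.8, -0.3, -4.5]
opening: 0.0555
```

Call:
carry_out(translation=[[0,0,0.001],[0,0,0.001],[0,0,0.001],[0,0,0]], turn=[[0,0,0],[0,0,0],[0,0,0],[0,0,0]], gripper=[0.5,0.5,0.5,0.5])

```text
time: 20.1
tool_pos: [0.5528, -0.2562, 0.0554]
tool_rot: [-3.141, -0.002, -1.097]
contact_force: [-1.3, 0.9, 3.9]
opening: 0.0553
```

Both jars are seated. Now I unscrew with a firm grip.

Call:
carry_out(translation=[[0,0,0],[0,0,0],[0,0,0],[0,0,0],[0,0,0],[0,0,0],[0,0,0],[0,0,0]], turn=[[0,0,0],[0,0,0],[0,0,-0.1],[0,0,-0.1],[0,0,-0.1],[0,0,-0.1],[0,0,-0.1],[0,0,0]], gripper=[0.5,0.5,0.5,0.5,0.5,0.5,0.5,0.5], squeeze=60)

```text
time: 20.9
tool_pos: [0.5525, -0.2552, 0.0554]
tool_rot: [-3.141, -0.0, -0.595]
contact_force: [-3.0, 3.4, 8.1]
opening: 0.0548
```

Run:
```python
from h import *
s=robot.observe(); print(s["torque"],s["contact_force"],s["qpos"])
```

```text
[ 0.64305743  0.27979609 -0.16196706] [-2.97308094  3.37100357  8.06788606] [-5.59076849e-01  6.64875399e-01  1.48900243e+00  1.03014313e-03
  9.87229509e-01  3.53975931e-02]
```

Call:
carry_out(translation=[[0,0,0],[0,0,0],[0,0,0],[0,0,0],[0,0,0],[0,0,0],[0,0,0],[0,0,0],[0,0,0],[0,0,0]], turn=[[0,0,-0.1],[0,0,-0.1],[0,0,-0.1],[0,0,-0.1],[0,0,-0.1],[0,0,-0.1],[0,0,-0.1],[0,0,-0.1],[0,0,-0.1],[0,0,-0.1]], gripper=[0.5,0.5,0.5,0.5,0.5,0.5,0.5,0.5,0.5,0.5])

```text
time: 21.9
tool_pos: [0.5519, -0.2549, 0.0554]
tool_rot: [-3.14, -0.0, 0.406]
contact_force: [-4.5, 4.0, 9.6]
opening: 0.0549
```

Run:
```python
from h import *
s=robot.observe(); print(s["torque"],s["contact_force"],s["qpos"])
```

```text
[ 0.76540173  0.66273765 -0.39958774] [-4.50352708  4.04500889  9.58055301] [-5.59192348e-01  6.64507848e-01  1.48964112e+00  9.62541600e-04
  9.88477782e-01 -9.65562080e-01]
```

Call:
carry_out(translation=[[0,0,0],[0,0,0],[0,0,0],[0,0,0],[0,0,0],[0,0,0],[0,0,0],[0,0,0]], turn=[[0,0,-0.1],[0,0,-0.1],[0,0,-0.1],[0,0,-0.1],[0,0,-0.1],[0,0,-0.1],[0,0,-0.1],[0,0,-0.1]], gripper=[0.5,0.5,0.5,0.5,0.5,0.5,0.5,0.5])

```text
time: 22.7
tool_pos: [0.5513, -0.2552, 0.0554]
tool_rot: [-3.14, -0.0, 1.206]
contact_force: [-7.8, 3.4, 11.2]
opening: 0.0552
```

Run:
```python
from h import *
s=robot.observe(); print(s["torque"],s["contact_force"],s["qpos"])
```

```text
[ 0.73701087  0.87478488 -0.47905692] [-7.79825251  3.37715854 11.17469372] [-5.59623005e-01  6.64314170e-01  1.48999015e+00  1.67476691e-04
  9.89024871e-01 -1.76552815e+00]
```

Call:
carry_out(translation=[[0,0,0],[0,0,0]], turn=[[0,0,-0.03],[0,0,-0.03]], gripper=[0.5,0.5])

```text
time: 22.9
tool_pos: [0.5513, -0.2552, 0.0554]
tool_rot: [-3.14, -0.001, 1.263]
contact_force: [-6.7, 3.9, 9.7]
opening: 0.0547
```

Run:
```python
from h import *
s=robot.observe(); print(s["torque"],s["contact_force"],s["qpos"])
```

```text
[ 0.69776288  0.93332014 -0.38573204] [-6.74120066  3.89685839  9.74085237] [-5.59695613e-01  6.64411592e-01  1.48998627e+00  1.20766368e-04
  9.89007818e-01 -1.82278511e+00]
```

Call:
carry_out(translation=[[0,0,-0.001],[0,0,-0.001],[0,0,0],[0,0,0],[0,0,0]], turn=[[0,0,0],[0,0,0],[0,0,0],[0,0,0],[0,0,0]], gripper=[0.5,0.5,-0.41,-0.41,-0.41])

```text
time: 23.4
tool_pos: [0.5529, -0.2562, 0.0565]
tool_rot: [3.14, 0.001, 1.263]
contact_force: [0.2, 0.3, -0.2]
opening: 0.0643
```

Run:
```python
from h import *
s=robot.observe(); print(s["torque"],s["contact_force"],s["tool_pos"],s["tool_rot"],s["opening"])
p=read_camera("wrist"); save(p,"w6.png")
L=nets.regions_of(p,"screw_lid"); print([(l["score"],l["pixel"],l["region"].sum()) for l in L[:2]])
```

```text
[ 0.08961722 -0.09714575  0.02493756] [ 0.19455343  0.30214141 -0.19011402] [ 0.55289323 -0.25621027  0.05649913] [3.13987981e+00 6.07961959e-04 1.26276584e+00] 0.06431518668626385
[(0.88, [323.8, 297.5], np.int64(13009))]
```

View pics/w6.png

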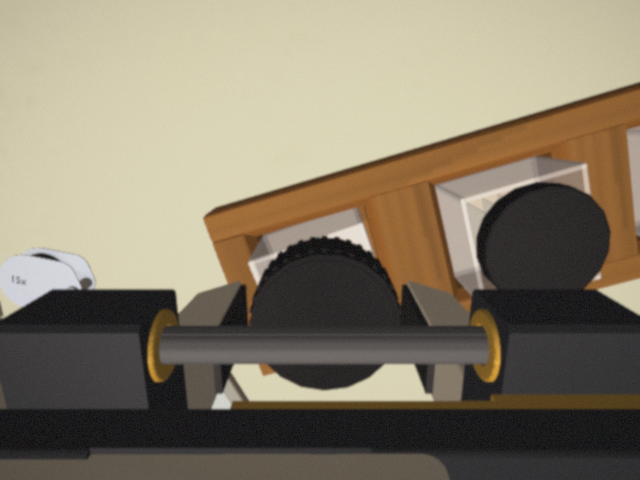

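The wrist view shows the lid at (324,310) centred between the open fingers, the jar down in its pocket and the plain jar at (545,235). I regrip without side load and lift gently.

Call:
carry_out(translation=[[0.0005,-0.0017,0],[0,0,0],[0,0,0],[0,0,0],[0,0,0],[0,0,0]], turn=[[0,0,0],[0,0,0],[0,0,0],[0,0,0],[0,0,0],[0,0,0]], gripper=[-0.41,0.5,0.5,0.5,0.5,0.5], squeeze=30)

```text
time: 24.1
tool_pos: [0.5507, -0.2548, 0.0562]
tool_rot: [-3.142, 0.0, 1.263]
contact_force: [-0.5, -0.0, 1.1]
opening: 0.0555
```

Call:
carry_out(translation=[[0,0,-0.001],[0,0,-0.001],[0,0,-0.001],[0,0,0]], turn=[[0,0,0],[0,0,0],[0,0,0],[0,0,0]], gripper=[0.5,0.5,0.5,0.5])

```text
time: 24.5
tool_pos: [0.5509, -0.2548, 0.0594]
tool_rot: [3.141, 0.0, 1.263]
contact_force: [0.5, -0.0, -0.7]
opening: 0.0555
```

Force is only -0.7 N after 3 mm, so the thread is free and the jar is staying down. The lid edge should end about 15 mm above the mouth, at TCP z 0.090.

Call:
carry_out(translation=[[0,0,-0.002],[0,0,-0.004],[0,0,-0.005],[0,0,-0.005],[0,0,-0.005],[0,0,-0.005],[0,0,-0.0045],[0,0,0],[0,0,0],[0,0,0]], turn=[[0,0,0],[0,0,0],[0,0,0],[0,0,0],[0,0,0],[0,0,0],[0,0,0],[0,0,0],[0,0,0],[0,0,0]], gripper=[0.5,0.5,0.5,0.5,0.5,0.5,0.5,0.5,0.5,0.5])

```text
time: 25.5
tool_pos: [0.5506, -0.2547, 0.0894]
tool_rot: [-3.141, -0.0, 1.263]
contact_force: [-1.1, -0.6, -0.7]
opening: 0.0561
```

Run:
```python
from h import *
np.set_printoptions(precision=4,suppress=True)
s=robot.observe(); print(s["contact_force"],s["tool_pos"],s["tool_rot"],s["opening"],s["time"])
a=read_camera("scene");b=read_camera("side");w=read_camera("wrist")
cs=[cv2.resize(c["img"][y:y+150,x:x+200,::-1],(400,300),interpolation=cv2.INTER_CUBIC) for c,x,y in((a,270,260),(b,300,120))]
cv2.imwrite("pics/m7.png",np.vstack([np.hstack(cs),np.hstack([cv2.resize(w["img"][:,:,::-1],(400,300)),cv2.resize(b["img"][:,:,::-1],(400,300))])]))
for n,c in(("a",a),("b",b)):
    print(n,"pred mouth",proj(c,(.551,-.2548,.073)),"pred lid low",proj(c,(.551,-.2548,.088)))
    for k in("mouth","screw_lid","screw_jar"): print(k,[(r["score"],r["pixel"]) for r in nets.tip_of(c,k)[:2]])
```

```text
[-1.1407 -0.6195 -0.7425] [ 0.5506 -0.2547  0.0894] [-3.1411 -0.0001  1.2626] 0.056071894513505485 25.5
a pred mouth [369.7382 344.7472] pred lid low [370.5916 339.0581]
mouth [(0.78, [369.8, 342.9])]
screw_lid [(0.4, [370.0, 337.0])]
screw_jar [(0.68, [364.2, 369.5])]
b pred mouth [389.7368 172.5693] pred lid low [390.3738 166.6994]
mouth [(0.7, [387.6, 173.3])]
screw_lid [(0.89, [392.8, 171.8])]
screw_jar [(0.73, [387.7, 195.8])]
```

View pics/m7.png

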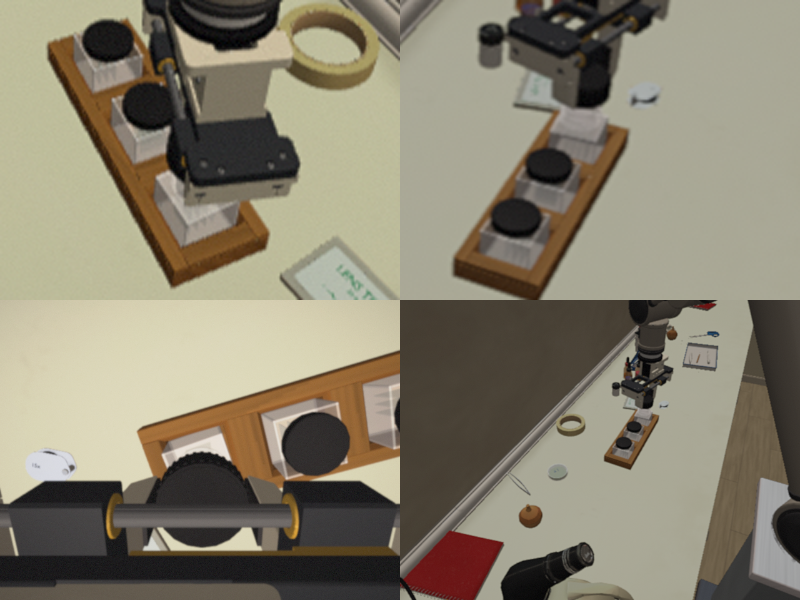

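The jar is down in its pocket with the lid held above it. All three jars stand in the rack, and the dish, onion and tape are where they were. Handing in.

```bash
python3 -c "
from cell import robot
print(robot.hand_in())"
```

```text
the job is handed in; nothing more can be done
None
```

The job is done and handed in at about 25.5 s. The plain jar is in the middle pocket and the screw jar in the -y end pocket. I turned the screw lid about 2.36 rad counter-clockwise and raised it straight up, and the gripper still holds it level.

**Last checks**
- **Jars seated:** each jar met the pocket floor at the expected height, with about 4 N of contact. The final pictures show all three jars standing in the rack.
- **Lid free:** the force on the tool at the end was about -0.7 N vertically. It was about -5 N when carrying the whole jar, so the jar did not come up with the lid.
- **Gap:** the lid's lower edge is about 14 mm above the mouth. This is worked out from the arm's lift of about 33 mm. The gripper hides most of the lid, so the pictures only roughly confirm it. The side-view net put the lid edge about 5 pixels lower than I predicted, while the scene view agreed.
- **Left alone:** the petri dish, onion and roll of tape are visible in their original places, by eye only.

**What went wrong:** my first move had a sign error and swung the arm the wrong way through free space. It touched nothing and I reversed it.

**Extra step:** after unscrewing, I opened the fingers briefly and regripped the lid to take off about 8 N of side load before lifting.

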